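Take the load weight off its keeper hook

ROBOT

A 6-joint arm with a two-finger parallel gripper is mounted at the origin on the work surface. World frame = base frame: x ahead of the robot, y to its left, z up, the work surface at z = 0. Lengths are in m, angles in rad, forces in N, time in s.
With the tool pointing down it reaches from about 0.4 to 0.925 m from the base axis. Payload 3.4 kg.
Tool frame: the origin (TCP) lies midway between the tips of the shut fingers; the grasp point (between the pads) lies 19 mm behind it; z points along the fingers, y is the line along which they close (so a half turn about z gives the same grasp; the last joint's range is limited). The gripper opens to 85 mm and grips with 20 to 120 N. Pads are 22 mm wide; open, the fingers measure 114 mm over their backs; the gripper's body (76 mm by 85 mm) begins 54 mm behind the grasp point. The pads swing forward as they close: fully open they stand 13 mm farther back than shut.
Start: joints at [1.192, 0.307, 1.506, -0, 1.328, -0.073], TCP at [0.173, 0.548, 0.231] pointing down, gripper open.
Joint ranges: [-3.12, 3.12], [-1.05, 2.28], [0.14, 2.33], [-1.42, 4.57], [0.1, 2.73], [-2.68, 2.68]. Speed limits (rad/s): [2.57, 2.57, 3.14, 3.14, 3.14, 3.14].

INTERFACE

Orientations are given as a rotation vector (axis times angle).
In Python, from station import * gives the robot as it stands.
- The arm moves only by the shell command python3 -m inch 'ROWS' [FORCE]. ROWS is JSON, a list of rows, each a list of 5 numbers: the gripper command: -1 is shut, 1 is fully open, values between are in proportion, then the shift along the tool's x, y, z as a fraction of full scale, then the turn about the tool's z as a fraction of full scale. A call has 1 to 5 rows; each row shifts and turns the commanded pose from where the row before left it, along the tool's axes as they then stand; what a row does not reach is not made up. Full scale, the value 1, is 0.02 m for a shift and 0.08 rad for a turn. A row lasts 1/12 s, in which the tool goes at most 41.7 mm and 7.16 degrees, less where a joint would pass 70% of its speed; a pose out of reach is approached as far as the arm can. A call with a number of a shift or a turn outside -1 to 1 is refused whole. A call with a gripper value outside its range is refused whole. The fingers move at their own pace and stop on an object; FORCE is the grip in N (left out, the last holds). Time passes only in rows, so rows that do not move let the fingers close. It gives the time, the measured TCP pose, the force, the opening and the grip force at its end, in the units of the state.
- state(): the state, without advancing time (a new reading comes with each control period).
- get_image(name): name is "scene" or "side" or "wrist"; returns a dict with "color" (384x512x3 uint8, blue, green, red), "K" (3x3 intrinsics, pixels), "rvec" (rotation vector, rad) and "tvec" (3), from world to camera coordinates, as OpenCV has them; the wrist camera has in their place "mount" (4x4, takes a point from camera to tool coordinates, whose origin is the TCP and whose axes are the flange's). Camera axes: x right, y down, z forward; pixel columns grow to the right and rows downward; lengths in m; the calibration is good to about 2 mm. A picture is of the moment at which its call begins: read the wrist's pose just before it. There is no depth.
- finish_job(): hands the job in; it is judged then, once.
The state is a dict: "clock": time; "joints": joint angles; "qd": joint speeds; "effort": joint torques, N m; "eef_pos": TCP position; "eef_rot": TCP orientation; "ft_force": force on the tool from outside, world axes, zero at the start; "ft_torque": the same for the moment, N m; "opening": finger opening in m; "gripper_force": force on a finger pad.
Only numpy, scipy, OpenCV 4.12 (cv2) and the standard library are available. Lean on these libraries where they do the work, as an engineer would, in place of code of your own. Each camera call takes 0.05 s, during which the arm holds its last target. There are 200 camera calls.

TASK

The hardness tester's load weight hangs by its crossbar in the sprung keeper hook. Holding the weight, press the keeper back until it bottoms so that the bar comes out from under the hook tips, lift the weight off without straining the hook, and set it down gently and upright, fully home in the well of the empty wooden rest. Leave the other two weights alone.

Things in the scene. Friction and masses are not known exactly. Their poses are not given: they have to be found in the camera images.
- stand: Keeper hook stand, fixed, base 185 x 110 mm. Origin on the table below the bar's resting place; x level towards the cream post (the press direction; post front at x = 58 mm, top z = 137 mm), y along the bar, z up. Two steel hooks (y = -27..-20 and 20..27 mm) carry the bar, upturned at x = -14..-4 mm and open between them in front. The hook bears at most 32 N (summed over its contacts, 12 to 18 N at rest), so carry the weight while pressing.
- hook_seat (a point): Point on the stand at bar height (z = 125 mm), x = y = 0: the bar's axis at rest. The seats are level (top z = 121 mm), so the bar can slide in +x. A flat tip (z = 131..137 mm) lies over the bar on each hook. Its overhang differs every time and is not measured: the bar, pushed in +x, can rise only after 5 to 16 mm of travel. From a bar height of 142 mm it is above the tips.
- keeper (a point): Point on the stand in mid keeper, x = 35 mm, z = 125 mm (does not move with it). The sprung steel keeper block (22 mm wide, z = 115..135 mm) comes out of the post between the hooks and pushes the weight's stem in -x with 3 to 5 N at rest, up to 6.5 N pressed. It meets a hard stop 3 mm of travel after the bar is free of the tips (8 to 19 mm in all); a clearly higher force means the stop.
- weight: The load weight, origin at the centre of its underside, z up, y along its crossbar. 0.55 to 0.75 kg, 156 mm tall: steel disc 50 mm diameter, 42 mm high, 2.5 mm chamfer; stem 10 mm diameter; square crossbar 8 x 8 mm, 76 mm long, axis 92 mm up; aluminium grip block on top. Hanging, the underside is 33 mm above the table; to leave the hook the stem passes out in the stand's -x between the hooks.
- weight_grip (a point): Centre of the weight's square grip block (18 x 18 x 36 mm, faces along the weight's x and y axes), 138 mm above the underside, 46 mm above the crossbar's axis. Its height is 171 mm while hanging, 144 mm when seated in the rest.
- weight_bar (a point): Middle of the weight's crossbar, on its axis, 92 mm above the underside.
- rest_a: The empty wooden rest, block 84 x 84 x 14 mm fixed on the table, origin at the centre of its underside. Round well in its top, 56 mm diameter, 8 mm deep.
- seat_a (a point): Centre of the floor of the empty rest's well, 6 mm above the table.
- weight_b_grip (a point): Grip block centre of the smaller spare weight (same disc diameter, bar and grip, 142 mm tall), standing in another such rest. Leave alone.
- weight_c_grip (a point): Grip block centre of the larger spare weight (168 mm tall), standing in the third rest. Leave alone.
Things that resemble listed ones, but are neither listed nor needed, are in the scene too. Leave any pink or purple look-alike of the rest_a alone.

How it is judged:
On the way:
1. the weight's bar is lifted out of the hook, above the tips (z of weight_bar in the frame of stand above 0.139 m), for 0.1 s.
At the end, for the whole second after the job is handed in: The load weight stands upright (within 0.05 rad) and still, fully down on the floor of the empty rest's well (underside within 2 mm of the floor, within 5 mm of its centre), and the other two weights stand where they were (horizontal distance between weight and seat_a below 0.005 m and z of weight in the frame of seat_a below 0.002 m and angle between weight's own z axis and vertical below 0.05 rad and linear speed of weight below 0.02 m/s); the robot touches nothing.
It fails at once if the hook is loaded by the weight with more than 32 N (contact force between weight and stand above 32 N).
It fails at once if the weight is dropped or banged onto the rest (over 60 N) (contact force between weight and rest_a above 60 N).
It fails at once if a spare weight is moved by more than 10 mm (distance of any of weight_b_grip, weight_c_grip from where it was at the start of the episode above 0.01 m).
It also fails if it takes over 72 s, if anything falls off the work surface, if the arm or the gripper's body presses on something with over 40 N, if the wrist force passes 120 N, or if a joint passes its speed limit or range.

## Working session

There is one attempt and no reset: what is moved stays moved. The work goes in short steps, Python scripts to look and compute and a shell command to move; the robot and the scene stay as the last step left them, time stands still between calls to the robot, and variables do not carry over. Pictures are saved under pics/ and viewed, at most 10 in all, crops included, and the job is handed in when it is done.

```bash
mkdir -p pics; cat > h.py <<'E'
from station import *
import numpy as np, cv2
def cam(n):
    s=state(); d=get_image(n); K=np.array(d["K"],float)
    if n=="wrist":
        M=np.array(d["mount"],float); T=np.eye(4); T[:3,:3]=cv2.Rodrigues(np.array(s["eef_rot"],float))[0]; T[:3,3]=s["eef_pos"]
        W=T@M
    else:
        R=cv2.Rodrigues(np.array(d["rvec"],float))[0]; W=np.eye(4); W[:3,:3]=R.T; W[:3,3]=-R.T@np.array(d["tvec"],float).ravel()
    return d["color"],K,W
def ray(K,W,u,v):
    r=W[:3,:3]@np.linalg.inv(K)@[u,v,1]; return W[:3,3],r/np.linalg.norm(r)
def atz(K,W,u,v,z):
    o,r=ray(K,W,u,v); return o+r*(z-o[2])/r[2]
def tri(*rs):
    A=sum(np.eye(3)-np.outer(r,r) for o,r in rs); b=sum((np.eye(3)-np.outer(r,r))@o for o,r in rs)
    p=np.linalg.solve(A,b); return p,[np.linalg.norm(np.cross(p-o,r)) for o,r in rs]
def proj(K,W,p):
    q=np.linalg.inv(W)@np.append(p,1); q=K@q[:3]; return q[:2]/q[2]
E
python3 - <<'E'
from h import *
import pickle
c={}
for n in ("scene","side","wrist"):
    c[n]=cam(n); cv2.imwrite(f"pics/{n}0.png",c[n][0]); print(n,c[n][2][:3,3].round(3))
pickle.dump(c,open("c0.pkl","wb"))
cv2.imwrite("pics/both0.png",cv2.resize(np.vstack([c["scene"][0],c["side"][0]]),None,fx=.78,fy=.78))
s=state();print(s)
E
```

```text
scene [1.188 0.266 0.877]
side [-0.126 -0.786  0.739]
wrist [0.094 0.573 0.373]
{'clock': 0.15, 'joints': array([ 1.19150053e+00,  3.07378770e-01,  1.50737420e+00, -1.53912848e-05,
        1.32840702e+00, -7.34772422e-02]), 'qd': array([-4.52407427e-05, -2.22299816e-03, -1.90532450e-03, -1.85530054e-04,
       -9.06696152e-04, -2.19747639e-04]), 'effort': array([ 6.91346628e-06, -4.57975459e+01, -2.52220523e+01, -4.93024254e-05,
        8.51386576e-03, -3.59878527e-05]), 'eef_pos': array([0.17293452, 0.54781573, 0.23060515]), 'eef_rot': array([-4.78451609e-01, -3.10460365e+00,  2.40416002e-03]), 'ft_force': array([ 0.81034091,  0.18934999, -0.63622653]), 'ft_torque': array([-0.01989124,  0.00645653,  0.01470326]), 'gripper_force': 0.0, 'opening': 0.08531158121541844}
```

View pics/scene0.png

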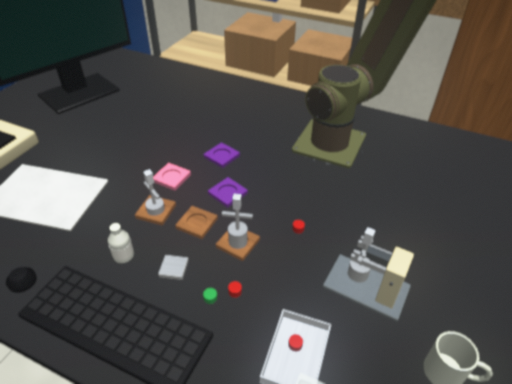

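View pics/side0.png

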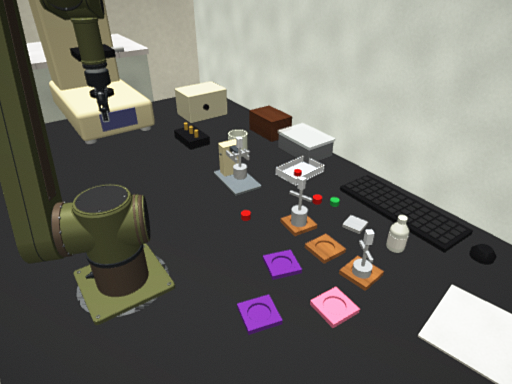

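The scene view shows the stand with the hanging weight at (368,240). The spare weights are at (237,205) and (152,180). Rest candidates are the brown empty one at (197,221), the pink one at (172,176), and the purple ones at (222,154) and (228,190). I choose the brown one, which is at (325,247) in the side view. Next I'll enlarge crops to check it and measure.

```bash
python3 - <<'E'
import cv2,numpy as np
a=cv2.imread("pics/scene0.png");b=cv2.imread("pics/side0.png")
f=lambda i,x,y,w,h,k:cv2.resize(i[y:y+h,x:x+w],None,fx=k,fy=k,interpolation=cv2.INTER_CUBIC)
# each 400x300
t=np.hstack([f(a,320,225,100,75*1,4)[:300],f(b,205,125,100,75,4)])
u=np.hstack([f(a,165,190,100,75,4),f(b,280,205,100,75,4)])
cv2.imwrite("pics/crop0.png",np.vstack([t,u]))
E
```

```text
(no output)
```

View pics/crop0.png

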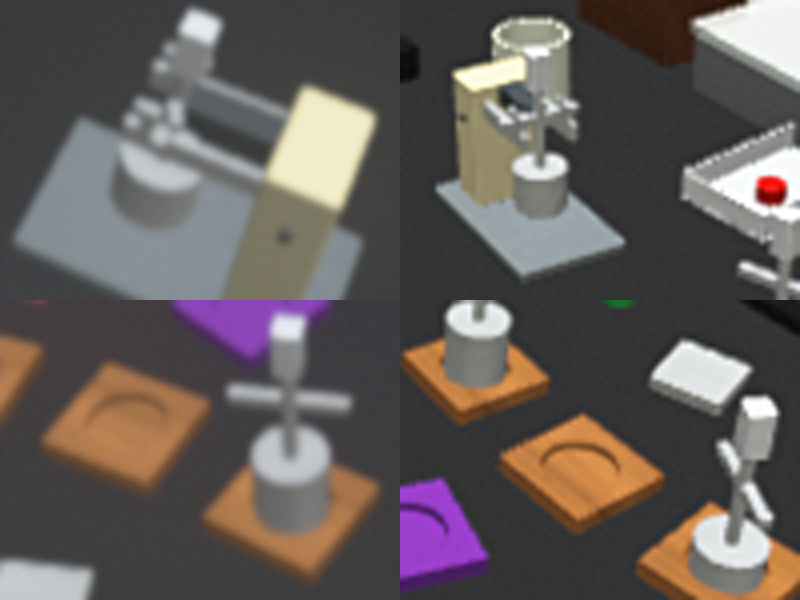

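The crops confirm the brown rest is empty and that the weight hangs in the hook, with the grip top at scene (370.5,231) and side (239.5,138.5). Next: compute the positions.

```bash
python3 - <<'E'
from h import *
import pickle
c=pickle.load(open("c0.pkl","rb"))
S=c["scene"][1:];D=c["side"][1:]
sc=lambda x,y,ox,oy:(ox+(x+.5)/4-.5,oy+(y+.5)/4-.5)
g1=sc(202,25,320,225);g2=sc(138,54,205,125)
print("griptop",tri(ray(*S,*g1),ray(*D,*g2)),atz(*S,*g1,.189),atz(*D,*g2,.189))
print("posttop S",[atz(*S,*sc(x,y,320,225),.137).round(4)[:2] for x,y in[(308,87),(376,118),(340,210),(268,180)]])
print("base S",[atz(*S,*sc(x,y,320,225),.005).round(4)[:2] for x,y in[(82,118),(13,240),(362,240)]])
print("base D",[atz(*D,*sc(x,y,205,125),.005).round(4)[:2] for x,y in[(37,187),(125,276),(225,240)]])
for n,C,P in(("S",S,[sc(x,y,165,190) for x,y in[(112,62),(210,105),(150,192),(42,140)]]),("D",D,[sc(x,y,280,205) for x,y in[(100,162),(182,115),(263,178),(180,230)]])):
  q=np.array([atz(*C,*p,.014)[:2] for p in P]);print("rest",n,q.round(4).tolist(),q.mean(0).round(4))
s=state();print(cv2.Rodrigues(s["eef_rot"])[0].round(3))
E
```

```text
griptop (array([0.52329541, 0.23391283, 0.18737572]), [np.float64(0.0032084677989561825), np.float64(0.0032084677989559097)]) [0.52144712 0.23597269 0.189     ] [0.5212373  0.22580204 0.189     ]
posttop S [array([0.4913, 0.2991]), array([0.4973, 0.3378]), array([0.5684, 0.3311]), array([0.5653, 0.2925])]
base S [array([0.4569, 0.1767]), array([0.5661, 0.166 ]), array([0.4743, 0.3591])]
base D [array([0.4863, 0.3611]), array([0.4701, 0.1762]), array([0.5793, 0.1745])]
rest S [[0.4749, -0.2569], [0.4819, -0.1731], [0.569, -0.1703], [0.5604, -0.2604]] [ 0.5216 -0.2152]
rest D [[0.4775, -0.1838], [0.5648, -0.1789], [0.5621, -0.2649], [0.4752, -0.2694]] [ 0.5199 -0.2242]
[[-0.954  0.301 -0.001]
 [ 0.301  0.954 -0.001]
 [ 0.    -0.002 -1.   ]]
```

```bash

for i in 1 2 3 4; do python3 -m inch '[[1,-1,-0.46,-0.15,0],[1,-1,-0.46,-0.15,0],[1,-1,-0.46,-0.15,0],[1,-1,-0.46,-0.15,0],[1,-1,-0.46,-0.15,0]]' | tail -3; done
python3 -m inch '[[1,0,0,0,-1],[1,0,0,0,-1],[1,0,0,0,-0.7],[1,0,0,0,0],[1,0,0,0,0]]'
python3 - <<'E'
from h import *
import pickle
i,K,W=cam("wrist");pickle.dump((i,K,W),open("w1.pkl","wb"));cv2.imwrite("pics/w1.png",i)
print(W.round(3),K, [proj(K,W,p) for p in ([.522,.231,.189],[.52,-.22,.014])])
E
```

```text
ft_force: [-0.7, 1.0, 0.8]
opening: 0.0854
gripper_force: 0.0
ft_force: [-0.1, 0.6, -0.0]
opening: 0.0852
gripper_force: 0.0
ft_force: [-0.5, -0.0, -0.0]
opening: 0.0853
gripper_force: 0.0
ft_force: [-0.2, 0.4, -0.2]
opening: 0.0855
gripper_force: 0.0
clock: 2.23
eef_pos: [0.499, 0.2523, 0.291]
eef_rot: [-0.144, -3.138, 0.001]
ft_force: [-0.1, -0.5, -0.9]
opening: 0.0856
gripper_force: 0.0
[[ 0.09   0.943  0.321  0.417]
 [ 0.996 -0.086 -0.029  0.26 ]
 [-0.     0.322 -0.947  0.434]
 [ 0.     0.     0.     1.   ]] [[294.3487551    0.         256.17253297]
 [  0.         294.3487551  185.6549367 ]
 [  0.           0.           1.        ]] [array([234.57389296, 210.71467655]), array([-54.17109811, 187.69075049])]
```

View pics/w1.png

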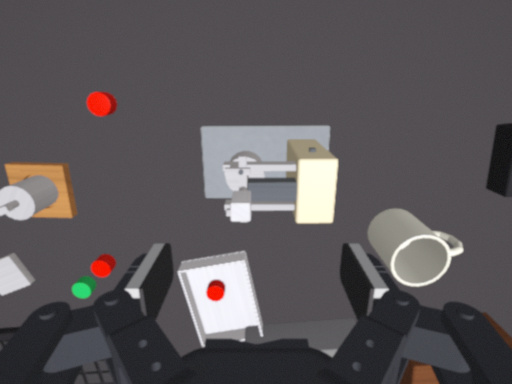

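The wrist view shows the stand aligned with the image, the post at (315,190), and the grip block at about (241,210) with its top face at the lower end. I'll enlarge it.

```bash
python3 - <<'E'
import cv2
i=cv2.imread("pics/w1.png")
cv2.imwrite("pics/w1c.png",cv2.resize(i[115:235,195:345],None,fx=5,fy=5,interpolation=cv2.INTER_CUBIC))
E
```

```text
(no output)
```

View pics/w1c.png

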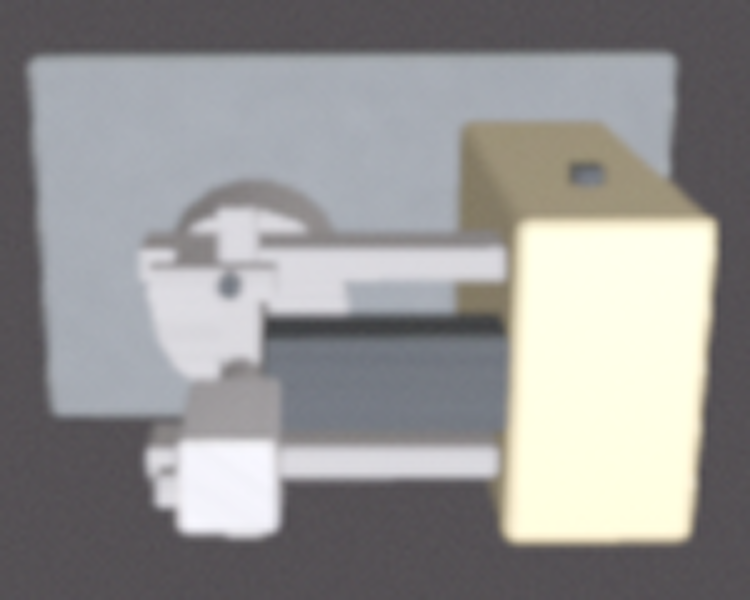

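The crop shows the grip top face spanning (177..281, 440..534) and the post top spanning (518,220) to (692,543).

```bash
python3 - <<'E'
from h import *
import pickle
i,K,W=pickle.load(open("w1.pkl","rb"))
sc=lambda x,y:(195+(x+.5)/5-.5,115+(y+.5)/5-.5)
f=lambda L,z:np.array([atz(K,W,*sc(*p),z)[:2] for p in L])
for n,L,z in(("grip",[(178,440),(281,440),(280,535),(176,532)],.189),("post",[(518,220),(715,218),(692,543),(503,543)],.137)):
  q=f(L,z);print(n,q.round(4).tolist(),q.mean(0));e=(q[1]-q[0])+(q[2]-q[3]);print(np.degrees(np.arctan2(e[1],e[0])),np.linalg.norm(e)/2)
  e=(q[3]-q[0])+(q[2]-q[1]);print(np.degrees(np.arctan2(e[1],e[0]))+90)
print("base",f([(30,60),(677,55),(52,413)],.006).round(4).tolist())
s=state();print(s["eef_pos"],cv2.Rodrigues(s["eef_rot"])[0].round(4))
E
```

```text
grip [[0.5138, 0.228], [0.5154, 0.2464], [0.5341, 0.2444], [0.5318, 0.2255]] [0.52378708 0.23606684]
83.88619743355508 0.018772350513646893
82.98659441443829
post [[0.492, 0.297], [0.4953, 0.3375], [0.5693, 0.3323], [0.5654, 0.2904]] [0.53050325 0.3142922 ]
85.10405593972872 0.04140200980389519
85.40177937706156
base [[0.4653, 0.1755], [0.4807, 0.3609], [0.5736, 0.166]]
[0.4989835  0.25238434 0.29105624] [[-9.958e-01  9.130e-02 -5.000e-04]
 [ 9.130e-02  9.958e-01 -2.000e-04]
 [ 5.000e-04 -3.000e-04 -1.000e+00]]
```

```bash

python3 -m inch '[[1,-0.66,-0.33,0,0],[1,-0.66,-0.33,0,0],[1,0,0,1,0],[1,0,0,1,0],[1,0,0,1,0]]' 
python3 -m inch '[[1,0,0,0.6,0],[1,0,0,0.6,0],[1,0,0,0,0],[1,0,0,0,0]]'
python3 - <<'E'
from h import *
import pickle
i,K,W=cam("wrist");pickle.dump((i,K,W),open("w2.pkl","wb"));cv2.imwrite("pics/w2.png",i)
s=state();print(s["eef_pos"],s["ft_force"]); p=np.array([.5236,.2355,.189]);print(proj(K,W,p))
q=proj(K,W,p).astype(int);cv2.imwrite("pics/w2c.png",cv2.resize(i[max(0,q[1]-60):q[1]+60,q[0]-75:q[0]+75],None,fx=5,fy=5,interpolation=cv2.INTER_CUBIC));print(max(0,q[1]-60),q[0]-75)
E
```

```text
clock: 2.7
eef_pos: [0.5263, 0.2361, 0.2309]
eef_rot: [0.143, 3.136, 0.0]
ft_force: [-0.3, 0.3, -0.0]
opening: 0.0853
gripper_force: 0.0
clock: 3.03
eef_pos: [0.5249, 0.2362, 0.2066]
eef_rot: [-0.143, -3.137, 0.001]
ft_force: [-0.1, -0.4, 0.6]
opening: 0.0855
gripper_force: 0.0
[0.5253813  0.23654507 0.20753027] [-0.40776752  0.42292144  0.79698951]
[254.16148361 227.11947595]
167 179
```

View pics/w2c.png

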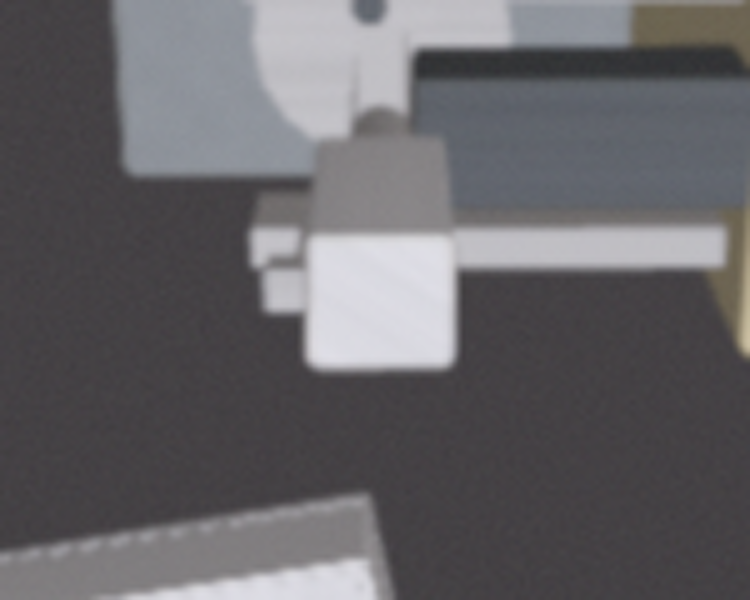

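The close view puts the grip top centre at pixel (255.0, 227.4), under 1 mm from the prediction. I'll descend and close gradually.

```bash

python3 -m inch '[[1,0.07,0.03,0.87,0],[1,0,0,0.87,0],[1,0,0,0.87,0],[0.2,0,0,0,0],[0.2,0,0,0,0]]' 20
python3 -m inch '[[-0.3,0,0,0,0],[-0.3,0,0,0,0],[-0.3,0,0,0,0],[-0.45,0,0,0,0],[-0.45,0,0,0,0]]' 20
python3 -m inch '[[-0.5,0,0,0,0],[-0.5,0,0,0,0],[-0.5,0,0,0,0],[-0.5,0,0,0,0]]' 20
```

```text
clock: 3.5
eef_pos: [0.5233, 0.2375, 0.1555]
eef_rot: [-0.141, -3.138, 0.0]
ft_force: [-0.2, -0.6, -0.4]
opening: 0.0637
gripper_force: 0.0
clock: 3.92
eef_pos: [0.5233, 0.2378, 0.1558]
eef_rot: [0.141, 3.137, 0.001]
ft_force: [-0.3, 0.8, -0.6]
opening: 0.0234
gripper_force: 0.0
clock: 4.25
eef_pos: [0.523, 0.2373, 0.1552]
eef_rot: [0.141, 3.138, -0.001]
ft_force: [0.5, -2.2, 1.1]
opening: 0.0215
gripper_force: 1.0
```

```bash

python3 -m inch '[[-0.6,0,0,0,0],[-0.6,0,0,0,0],[-0.6,0,0,0,0]]' 20
python3 -m inch '[[-1,0,0,0,0],[-1,0,0,0,0],[-1,0,0,0,0]]' 20
```

```text
clock: 4.5
eef_pos: [0.5229, 0.2359, 0.1552]
eef_rot: [-0.14, -3.138, 0.005]
ft_force: [0.4, -5.2, 2.2]
opening: 0.0174
gripper_force: 19.9
clock: 4.75
eef_pos: [0.5228, 0.2359, 0.1552]
eef_rot: [-0.14, -3.138, 0.005]
ft_force: [-0.7, -6.1, 3.8]
opening: 0.0178
gripper_force: 19.9
```

```bash

python3 -m inch '[[-1,0,0,0,0],[-1,0,0,0,0],[-1,0,0,0,0]]' 90
python3 -m inch '[[-1,0,0,-0.05,0],[-1,0,0,0,0]]' 
python3 -m inch '[[-1,0,0,-0.05,0],[-1,0,0,0,0]]'
```

```text
clock: 5.0
eef_pos: [0.5229, 0.236, 0.1554]
eef_rot: [0.14, 3.138, -0.005]
ft_force: [-0.5, -5.8, 4.2]
opening: 0.0167
gripper_force: 87.7
clock: 5.17
eef_pos: [0.5227, 0.2361, 0.1555]
eef_rot: [-0.141, -3.138, 0.005]
ft_force: [1.1, -5.2, -0.8]
opening: 0.0168
gripper_force: 88.1
clock: 5.33
eef_pos: [0.5221, 0.2366, 0.1558]
eef_rot: [-0.141, -3.136, 0.003]
ft_force: [1.9, -3.1, -6.6]
opening: 0.0166
gripper_force: 87.8
```

```bash

for i in 1 2 3; do python3 -m inch '[[-1,0,0.05,0,0],[-1,0,0.05,0,0],[-1,0,0,0,0]]' | sed -n 2,4p; done
```

```text
eef_pos: [0.5223, 0.2393, 0.1561]
eef_rot: [-0.141, -3.136, 0.002]
ft_force: [1.1, -4.4, -9.2]
eef_pos: [0.5224, 0.2415, 0.1565]
eef_rot: [-0.141, -3.136, 0.001]
ft_force: [0.4, -4.5, -9.0]
eef_pos: [0.5226, 0.2435, 0.1567]
eef_rot: [-0.141, -3.137, 0.001]
ft_force: [-1.1, -5.1, -9.2]
```

```bash

python3 -m inch '[[-1,0,0.05,0.03,0],[-1,0,0,0,0]]' | sed -n 2,4p
for i in 1 2; do python3 -m inch '[[-1,0,0.05,0.005,0],[-1,0,0.05,0.005,0],[-1,0,0,0,0]]' | sed -n 2,4p; done
```

```text
eef_pos: [0.5228, 0.2446, 0.1566]
eef_rot: [-0.141, -3.137, 0.0]
ft_force: [-2.2, -4.2, -7.5]
eef_pos: [0.523, 0.2465, 0.1566]
eef_rot: [-0.141, -3.137, 0.001]
ft_force: [-2.0, -5.9, -5.7]
eef_pos: [0.5232, 0.2484, 0.1565]
eef_rot: [-0.141, -3.137, 0.001]
ft_force: [-2.6, -6.0, -5.2]
```

```bash

for i in 1 2 3; do python3 -m inch '[[-1,0.01,0.05,0,0],[-1,0,0,0,0]]' | sed -n 2,4p; done
```

```text
eef_pos: [0.5232, 0.2494, 0.1566]
eef_rot: [-0.141, -3.138, 0.001]
ft_force: [-1.8, -6.8, -5.0]
eef_pos: [0.5232, 0.2503, 0.1566]
eef_rot: [-0.141, -3.138, 0.001]
ft_force: [-2.2, -6.3, -5.6]
eef_pos: [0.5233, 0.2512, 0.1566]
eef_rot: [-0.141, -3.138, 0.001]
ft_force: [-0.4, -7.3, -6.6]
```

```bash

for i in 1 2; do python3 -m inch '[[-1,0,0.05,0,0],[-1,0,0,0,0]]' | sed -n 2,4p; done
```

```text
eef_pos: [0.5233, 0.2516, 0.1566]
eef_rot: [-0.14, -3.138, 0.003]
ft_force: [-2.0, -7.2, -4.9]
eef_pos: [0.5233, 0.2517, 0.1566]
eef_rot: [-0.14, -3.138, 0.006]
ft_force: [-0.6, -10.4, -4.3]
```

Position has stopped advancing while the force rises, so the keeper has reached its stop. I'll ease back slightly and lift.

```bash

python3 -m inch '[[-1,0,-0.06,0,0],[-1,0,0,-0.1,0],[-1,0,0,-0.05,0],[-1,0,0,0,0]]' | sed -n 2,4p
python3 -m inch '[[-1,0,0,-0.1,0],[-1,0,0,-0.1,0],[-1,0,0,0,0]]' | sed -n 2,4p
```

```text
eef_pos: [0.5231, 0.2516, 0.1591]
eef_rot: [-0.141, -3.137, 0.003]
ft_force: [-1.5, -7.1, -8.3]
eef_pos: [0.5229, 0.2516, 0.1631]
eef_rot: [-0.141, -3.137, 0.003]
ft_force: [-1.2, -6.7, -8.1]
```

```bash

python3 -m inch '[[-1,0,0,-0.2,0],[-1,0,0,-0.2,0],[-1,0,0,-0.2,0],[-1,0,0,-0.24,0],[-1,0,0,0,0]]' | sed -n 2,4p
python3 -m inch '[[-1,0,-0.2,0,0],[-1,0,-0.3,0,0],[-1,0,-0.4,0,0],[-1,0,-0.4,0,0],[-1,0,0,0,0]]' | sed -n 2,4p
```

```text
eef_pos: [0.5229, 0.2517, 0.1805]
eef_rot: [-0.141, -3.137, 0.002]
ft_force: [-2.0, -4.7, -4.3]
eef_pos: [0.5219, 0.2262, 0.1804]
eef_rot: [0.143, 3.137, 0.003]
ft_force: [-0.8, 0.3, -6.4]
```

```bash

python3 -m inch '[[-1,0,-0.7,0,0],[-1,0,-0.9,0,0],[-1,0,-0.9,0,0],[-1,0,-0.7,-0.5,0],[-1,0,-0.7,-0.8,0]]' | sed -n 2,4p
python3 -m inch '[[-1,-0.08,-0.9,-0.9,0],[-1,-0.08,-0.9,-0.9,0],[-1,-0.08,-0.9,-0.9,0],[-1,-0.08,-0.9,-0.9,0],[-1,-0.08,-0.9,-0.9,0]]' | sed -n 2,4p
python3 -m inch '[[-1,-0.08,-0.9,-0.6,0],[-1,-0.08,-0.9,0,0],[-1,-0.08,-0.9,0,0],[-1,-0.08,-0.6,0,0],[-1,-0.08,-0.3,0,0]]' | sed -n 2,4p
python3 -m inch '[[-1,0,0,0,0],[-1,0,0,0,0],[-1,0,0,0,0]]' | sed -n 2,4p
python3 - <<'E'
from h import *
import pickle
i,K,W=cam("wrist");pickle.dump((i,K,W),open("w3.pkl","wb"));cv2.imwrite("pics/w3.png",i)
print(proj(K,W,[.521,-.22,.014]))
E
```

```text
eef_pos: [0.5133, 0.1481, 0.2052]
eef_rot: [-0.142, -3.135, -0.001]
ft_force: [-0.6, -0.7, -7.8]
eef_pos: [0.5147, 0.0579, 0.2981]
eef_rot: [0.141, 3.136, 0.002]
ft_force: [0.6, 0.4, -7.5]
eef_pos: [0.516, -0.0154, 0.3087]
eef_rot: [0.144, 3.137, -0.0]
ft_force: [-0.9, -0.2, -7.1]
eef_pos: [0.5157, -0.013, 0.3078]
eef_rot: [-0.14, -3.138, -0.002]
ft_force: [-0.9, -0.8, -6.6]
[120.21701591 159.12756856]
```

View pics/w3.png

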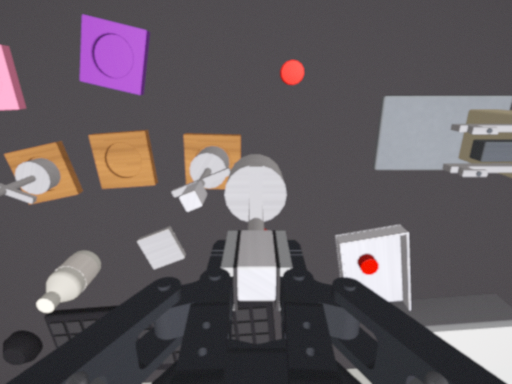

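The wrist view shows the empty brown rest at (125,160), spares at (40,175) and (205,170), and the held disc at (255,190). I'll crop the rest and the weight.

```bash
python3 - <<'E'
import cv2,numpy as np
i=cv2.imread("pics/w3.png")
f=lambda x,y,w,h,k:cv2.resize(i[y:y+h,x:x+w],None,fx=k,fy=k,interpolation=cv2.INTER_CUBIC)
cv2.imwrite("pics/w3c.png",np.hstack([f(85,120,80,80,5),f(215,145,80,80,5)]))
E
```

```text
(no output)
```

View pics/w3c.png

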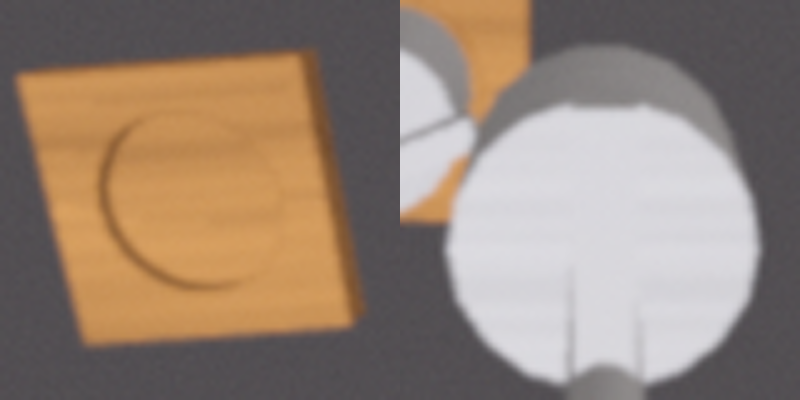

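The rest top corners are at crop (17,74), (300,53), (354,326) and (86,346), with the well rim centred near (192,199). The held disc top is centred near (203,245) in its panel.

```bash
python3 - <<'E'
from h import *
import pickle
i,K,W=pickle.load(open("w3.pkl","rb"))
sc=lambda x,y,ox,oy:(ox+(x+.5)/5-.5,oy+(y+.5)/5-.5)
q=np.array([atz(K,W,*sc(x,y,85,120),.014)[:2] for x,y in[(17,74),(300,53),(354,326),(86,346)]])
print(q.round(4).tolist(),q.mean(0),[np.linalg.norm(q[k]-q[k-1]).round(4) for k in range(4)])
print("well",atz(K,W,*sc(192,199,85,120),.014), "edges",[atz(K,W,*sc(x,y,85,120),.014)[:2].round(4) for x,y in[(100,190),(284,205)]])
s=state();t=np.array(s["eef_pos"]);R=cv2.Rodrigues(s["eef_rot"])[0]
print(t,"disc",[atz(K,W,*sc(x,y,215,145),t[2]-.08)[:2].round(4) for x,y in[(47,248),(360,248),(203,388)]])
d=np.r_[q.mean(0),.1]-t;print("tool delta",R.T@d)
E
```

```text
[[0.4799, -0.2586], [0.4813, -0.1739], [0.5664, -0.1749], [0.5654, -0.2601]] [ 0.52325151 -0.21688662] [np.float64(0.0855), np.float64(0.0846), np.float64(0.0851), np.float64(0.0852)]
well [ 0.52179185 -0.2158889   0.014     ] edges [array([ 0.5166, -0.243 ]), array([ 0.5261, -0.1884])]
[ 0.51571092 -0.01291441  0.30773005] disc [array([ 0.5142, -0.0384]), array([0.5187, 0.012 ]), array([ 0.5413, -0.0155])]
tool delta [-0.02572019 -0.20269613  0.20752361]
```

```bash

python3 -m inch '[[-1,-0.11,-0.9,-0.5,0],[-1,-0.11,-0.92,0,0],[-1,-0.11,-0.92,0,0],[-1,-0.11,-0.92,0,0],[-1,-0.11,-0.92,0,0]]' | sed -n 2,4p
python3 -m inch '[[-1,-0.12,-0.92,0,0],[-1,-0.12,-0.92,0,0],[-1,-0.12,-0.92,0,0],[-1,-0.11,-0.9,0,0],[-1,-0.11,-0.9,0,0]]' | sed -n 2,4p
python3 -m inch '[[-1,-0.11,-0.6,0,0],[-1,0,-0.33,0,0],[-1,0,0,0,0],[-1,0,0,0,0],[-1,0,0,0,0]]' | sed -n 2,4p
```

```text
eef_pos: [0.5186, -0.1058, 0.3178]
eef_rot: [-0.138, -3.138, -0.001]
ft_force: [-0.1, 1.2, -6.5]
eef_pos: [0.5222, -0.1978, 0.3176]
eef_rot: [-0.139, -3.138, -0.001]
ft_force: [0.1, -0.5, -7.9]
eef_pos: [0.5223, -0.2155, 0.3178]
eef_rot: [-0.14, -3.138, -0.002]
ft_force: [-0.7, -0.1, -6.9]
```

```bash

python3 -m inch '[[-1,0,0,0.7,0],[-1,0,0,1,0],[-1,0,0,1,0],[-1,0,0,1,0],[-1,0,0,1,0]]' | sed -n 2,4p
python3 -m inch '[[-1,0,0,1,0],[-1,0,0,1,0],[-1,0,0,1,0],[-1,0,0,0.6,0],[-1,0,0,0,0]]' | sed -n 2,4p
python3 -m inch '[[-1,0,0,0,0],[-1,0,0,0,0]]' | sed -n 2,4p
python3 - <<'E'
from h import *
import pickle
i,K,W=cam("wrist");pickle.dump((i,K,W),open("w4.pkl","wb"));cv2.imwrite("pics/w4.png",i)
t=state()["eef_pos"];print(t)
cv2.imwrite("pics/w4c.png",cv2.resize(i[50:200,155:355],None,fx=4,fy=4,interpolation=cv2.INTER_CUBIC))
print([proj(K,W,[.5225,-.2155,z]).round(1) for z in(.014,.03,.072)])
E
```

```text
eef_pos: [0.5225, -0.2154, 0.2234]
eef_rot: [0.139, 3.138, 0.001]
ft_force: [0.7, 0.7, -7.1]
eef_pos: [0.5203, -0.2145, 0.1491]
eef_rot: [-0.139, -3.133, -0.005]
ft_force: [0.2, 0.7, -7.4]
eef_pos: [0.5235, -0.2166, 0.1531]
eef_rot: [0.14, 3.136, -0.001]
ft_force: [-0.4, -0.1, -6.6]
[ 0.52371487 -0.21687119  0.15340452]
[array([256.8, 171.5]), array([256.8, 176.2]), array([256.9, 191.5])]
```

View pics/w4c.png

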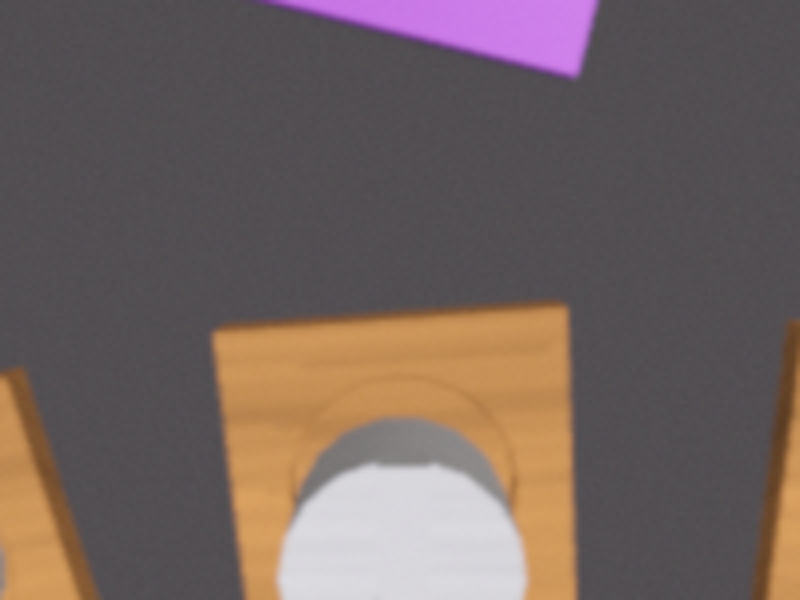

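The view shows the rim spanning 292..517 with its top at row 375. The disc's front lower edge is at row 417 and the rest's front corners are at (215,330) and (568,305).

```bash
python3 - <<'E'
from h import *
import pickle
i,K,W=pickle.load(open("w4.pkl","rb"))
sc=lambda x,y:(155+(x+.5)/4-.5,50+(y+.5)/4-.5)
f=lambda x,y,z:atz(K,W,*sc(x,y),z)[:2].round(4)
print("rim",f(292,485,.014),f(517,485,.014),f(402,375,.014))
a,b=f(215,330,.014),f(568,305,.014);m=(a+b)/2;e=(b-a)/np.linalg.norm(b-a);n=np.array([e[1],-e[0]])
print("corners",a,b,np.linalg.norm(b-a),"centre",m+.042*n)
print("disc",f(402,417,.032), f(279,570,.073),f(526,570,.073))
print(state()["eef_pos"])
E
```

```text
rim [ 0.5193 -0.2444] [ 0.5243 -0.1886] [ 0.4943 -0.2147]
corners [ 0.4796 -0.2581] [ 0.4811 -0.174 ] 0.08411337586852641 centre [ 0.52234332 -0.21679899]
disc [ 0.5005 -0.2151] [ 0.5204 -0.2417] [ 0.5248 -0.1921]
[ 0.52371487 -0.21687119  0.15340452]
```

```bash

python3 -m inch '[[-1,0.07,0,0,0],[-1,0,0,0.2,0],[-1,0,0,0.3,0],[-1,0,0,0.2,0],[-1,0,0,0,0]]' | sed -n 2,4p
python3 -m inch '[[-1,0,0,0.1,0],[-1,0,0,0.1,0],[-1,0,0,0.1,0],[-1,0,0,0,0]]' | sed -n 2,4p
```

```text
eef_pos: [0.52, -0.2162, 0.1367]
eef_rot: [-0.141, -3.136, -0.002]
ft_force: [-0.8, -0.3, -6.6]
eef_pos: [0.5208, -0.2165, 0.1314]
eef_rot: [-0.141, -3.138, -0.001]
ft_force: [0.2, -0.3, -6.8]
```

```bash

python3 -m inch '[[-1,-0.05,0,0,0],[-1,0,0,0.05,0],[-1,0,0,0.05,0],[-1,0,0,0,0],[-1,0,0,0,0]]' | sed -n 2,4p
for i in 1 2 3; do python3 -m inch '[[-1,0,0,0.03,0],[-1,0,0,0,0]]' | sed -n 2,4p; done
```

```text
eef_pos: [0.5219, -0.2167, 0.1299]
eef_rot: [-0.141, -3.138, -0.0]
ft_force: [-0.3, -0.1, -7.5]
eef_pos: [0.522, -0.2167, 0.1293]
eef_rot: [-0.141, -3.138, 0.0]
ft_force: [-0.4, 0.7, -6.8]
eef_pos: [0.522, -0.2167, 0.1286]
eef_rot: [-0.141, -3.138, -0.0]
ft_force: [1.0, -0.2, -7.3]
eef_pos: [0.5221, -0.2168, 0.1286]
eef_rot: [0.141, 3.138, -0.0]
ft_force: [-0.2, 0.9, -3.4]
```

Contact came at TCP z 0.1286, which is floor height (the rim would be at 0.136). I'll settle the weight, then release and retreat.

```bash

python3 -m inch '[[-1,0,0,0.03,0],[-1,0,0,0.02,0],[-1,0,0,0,0]]' | sed -n 2,4p
python3 -m inch '[[-1,0,0,0,0],[-1,0,0,0,0]]' 20
python3 -m inch '[[-0.5,0,0,0,0],[-0.3,0,0,0,0],[0,0,0,0,0],[0,0,0,0,0],[0,0,0,0,0]]'
python3 -m inch '[[0.1,0,0,0,0],[0.1,0,0,0,0]]'
```

```text
eef_pos: [0.5224, -0.2169, 0.1285]
eef_rot: [0.141, 3.137, -0.001]
ft_force: [-2.5, 0.1, 4.6]
clock: 14.93
eef_pos: [0.5223, -0.2169, 0.1285]
eef_rot: [0.141, 3.137, -0.001]
ft_force: [-2.0, 0.1, 4.7]
opening: 0.0168
gripper_force: 91.6
clock: 15.35
eef_pos: [0.5223, -0.2168, 0.1272]
eef_rot: [0.141, 3.138, -0.0]
ft_force: [-0.3, -0.4, 0.4]
opening: 0.0427
gripper_force: 0.0
clock: 15.52
eef_pos: [0.5221, -0.2167, 0.1271]
eef_rot: [0.141, 3.138, -0.0]
ft_force: [-0.2, 0.1, -0.0]
opening: 0.047
gripper_force: 0.0
```

```bash

python3 -m inch '[[0.1,0,0,-0.4,0],[0.1,0,0,-0.8,0],[0.1,0,0,-1,0],[0.1,0,0,-1,0],[0.1,0,0,-1,0]]' | sed -n 2,4p
python3 -m inch '[[0.1,0,0,-1,0],[0.1,0,0,-1,0],[0.1,0,0,-0.6,0],[0.1,0,0,0,0],[0.1,0,0,0,0]]' | sed -n 2,4p
python3 - <<'E'
from h import *
i,K,W=cam("wrist");print([proj(K,W,[.5222,-.2167,z]).round(1) for z in(.048,.162)])
j,_,_=cam("side")
cv2.imwrite("pics/w5.png",np.hstack([cv2.resize(i[60:260,180:330],None,fx=2.5,fy=2.5),cv2.resize(j[160:310,250:400],(500,500))]))
E
```

```text
eef_pos: [0.5219, -0.2166, 0.2124]
eef_rot: [-0.141, -3.138, -0.0]
ft_force: [0.8, 0.2, 0.0]
eef_pos: [0.5223, -0.2169, 0.2641]
eef_rot: [0.141, 3.136, -0.001]
ft_force: [-0.6, -0.8, 0.1]
[array([256. , 154.9]), array([255.9, 184.2])]
```

View pics/w5.png

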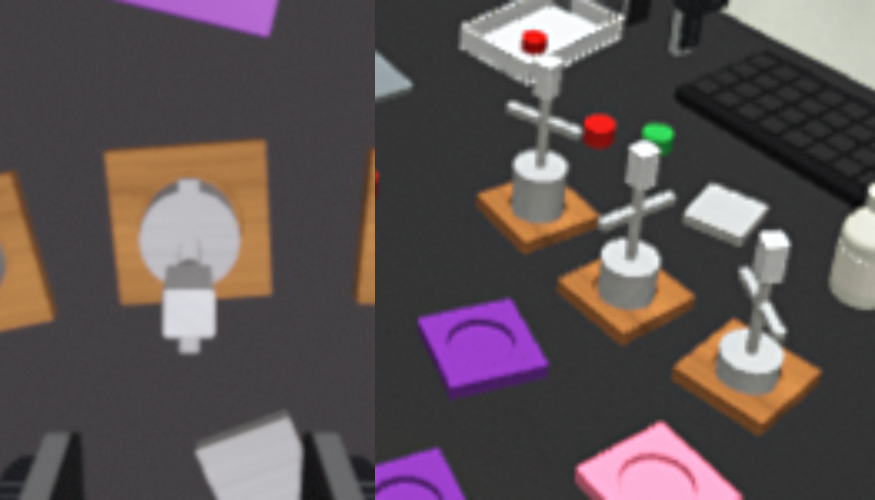

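The weight stands upright and centred in the brown rest's well: disc at (190,235) in the left panel, weight at (632,225) in the right. The spares are in place and the gripper is clear, so I'm handing in.

```bash
python3 -c "
from station import *
print(finish_job())"
```

```text
the job is handed in; nothing more can be done
None
```

I lifted the load weight out of the keeper hook and set it down upright in the empty wooden rest without touching the spares, then handed the job in at about 16.5 s on the robot clock; no verdict was returned.

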